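# Find the fullest sugar tin on the mess-room carousel

### The job

Three identical closed tins stand on the turntable under its clear hood: by its upright knob, turn it a third of a turn counter-clockwise seen from above, until it clicks into its next stop and the tins are in the open. Then lift the tins to feel which is heaviest, and finish still holding that one up in the gripper, upright and still, at least 10 cm above the turntable, with the other two standing on the turntable and the turntable still at its stop. Tip no tin over, and leave everything else on the turntable and counter undisturbed.

Things in the scene. Friction and masses are not known exactly. Their poses are not given: they have to be found in the camera images.
- turntable (a joint): Angle of the wooden turntable (disc 370 mm in diameter, top 34 mm above the counter), rad: 0 at the start, growing counter-clockwise from above. A sprung ball clicks between rim pins: stops at 0 and 2.094, end limit 2.2. Passing a pin takes 3 to 6 N at the knob, else 1 to 3 N; the ball centres the disc within 0.03 rad of a stop. Tins ride by friction: stay under 0.15 m/s.
- turntable_axis (a point): Centre of the turntable's top face, on its axis, 34 mm above the counter; fixed to the base, x towards the hood's middle, z up. At the start the tins stand 140 mm from it at about -36, 0 and +36 degrees from x, under the hood, and the knob at +120; after the turn the tins are at about 84, 120 and 156 degrees and the knob at 240, clear of the hood.
- hood_edge (a point): Middle of the front edge (towards the axis) of the hood's roof, at its top, 166 mm above the counter and 69 mm from the axis; axes as turntable_axis. The clear roof (underside 157 mm up) runs from here 153 mm along x, 150 mm to either side; posts and a hanging strip at its far end; front and sides are open. Fixed.
- knob_grip (a point): Upright black round knob standing on the turntable 145 mm from its axis, 24 mm in diameter, top 51 mm above the disc; it spins freely on its own pin, so a gripper holding it need not turn. This point is on its axis, 30 mm above the disc.
- tin_a_center (a point): One of three outwardly identical closed round metal tins with steel lids, 56 mm in diameter, 105 mm tall; this point is at its centre, half-way up (52.5 mm above its foot), z along its axis. Mass between 0.12 and 0.40 kg, differing from tin to tin; the heaviest is at least 0.1 kg heavier than either of the others, and may stand in any of the three places.
- tin_b_center (a point): One of three outwardly identical closed round metal tins with steel lids, 56 mm in diameter, 105 mm tall; this point is at its centre, half-way up (52.5 mm above its foot), z along its axis. Mass between 0.12 and 0.40 kg, differing from tin to tin; the heaviest is at least 0.1 kg heavier than either of the others, and may stand in any of the three places.
- tin_c_center (a point): One of three outwardly identical closed round metal tins with steel lids, 56 mm in diameter, 105 mm tall; this point is at its centre, half-way up (52.5 mm above its foot), z along its axis. Mass between 0.12 and 0.40 kg, differing from tin to tin; the heaviest is at least 0.1 kg heavier than either of the others, and may stand in any of the three places.
- bowl_mid (a point): Small steel bowl, 76 mm across, 45 mm tall, at the middle of the turntable; point half-way up. Rides along; otherwise leave alone.
- shaker_mid (a point): White ceramic shaker, 42 mm in diameter, 64 mm tall, on the turntable about 110 mm from the axis; point half-way up. Rides along; otherwise leave alone.
- mug_mid (a point): White mug on the counter, 80 mm across, 95 mm tall, point half-way up; leave alone.
- mug2_mid (a point): Second such white mug; leave alone.
- plate_mid (a point): White plate, 170 mm across, 20 mm tall, on the counter; leave alone.
- syrup_mid (a point): Amber glass bottle, 60 mm in diameter, 170 mm tall, point half-way up; leave alone.
- spoon_grip (a point): Handle of a spoon lying on the counter; leave alone.
Things that resemble listed ones, but are neither listed nor needed, are in the scene too. Leave any purple look-alike of the part that bears bowl_mid alone.

How it is judged:
By the outcome, as a careful person would: the job done as asked, in the order asked, and still so for the second after the job is handed in, while the arm keeps its last pose, push and grip.
It also fails if it takes over 72 s, if anything falls off the work surface, if the arm or the gripper's body presses on something with over 40 N, if the wrist force passes 120 N, or if a joint passes its speed limit or range.

### The arm

A 7-joint arm with a two-finger parallel gripper is mounted at the origin on the work surface. World frame = base frame: x ahead of the robot, y to its left, z up, the work surface at z = 0. Lengths are in m, angles in degrees, forces in N, time in s.
With the tool pointing down it reaches from about 0.425 to 0.875 m from the base axis. Payload 4.7 kg.
Tool frame: the origin (TCP) lies midway between the tips of the shut fingers; the grasp point (between the pads) lies 19 mm behind it; y points along the fingers, x is the direction in which the jaws open and shut, and the axes are right-handed (so a half turn about y gives the same grasp; the last joint's range is limited). The gripper opens to 87 mm and grips with 3 to 60 N. Pads are 19 mm wide; open, the fingers measure 117 mm over their backs; the gripper's body (75 mm by 190 mm) begins 51 mm behind the grasp point.
Start: joints at [74.49, 18.392, -4.016, 83.108, 1.295, 78.541, -3.26], TCP at [0.183, -0.624, 0.223] pointing down, gripper open.
Joint ranges: [-163.93, 163.93], [-17.29, 119.83], [-79.2, 71.16], [3.27, 140.29], [-89.18, 269.18], [5.43, 117.66], [-154.24, 154.24]. Speed limits (degrees/s): [147.25, 147.25, 180, 180, 180, 180, 180].

### API

Orientations are given as [roll, pitch, yaw] about the fixed x, y, z axes, in that order (R = Rz(yaw) Ry(pitch) Rx(roll)).
In Python, from cell import env gives the robot as it stands.
- The arm moves only by the tool carry_out, never from a script. Its argument "targets" is a list of rows, each a list of 2 entries, a list of its own where there are three numbers: the shift along the tool's x, y, z in mm, then the turn, a rotation vector about the tool's x, y, z in degrees. A call has 1 to 12 rows; each row shifts and turns the commanded pose from where the row before left it, along the tool's axes as they then stand; what a row does not reach is not made up. A row lasts 1/10 s, in which the tool goes at most 50 mm and 8.59 degrees, less where a joint would pass 70% of its speed; a pose out of reach is approached as far as the arm can. A call with a gripper value outside its range is refused whole. "jaw" is the opening, from 0 (shut) to 1 (fully open), set as the call begins (left out, the last holds). The fingers move at their own pace and stop on an object; "squeeze" is the grip in N (left out, the last holds). Time passes only in rows, so rows that do not move let the fingers close. It gives the time, the measured TCP pose, the force and the opening at its end, in the units of the state.
- env.get_obs(): the state, without advancing time (a new reading comes with each control period).
- env.read_camera(name): name is "side" or "top" or "wrist"; returns the picture (420x560x3 uint8, red, green, blue); there is no depth.
- env.get_calibration(name): a dict with "fx", "fy", "cx", "cy" (pixels), "R" (3x3) and "t" (3): a world point X has camera coordinates R X + t; the wrist camera has in their place "hand_eye" (4x4, takes a point from camera to tool coordinates, whose origin is the TCP and whose axes are the tool frame's). Camera axes: x right, y down, z forward; pixel columns grow to the right and rows downward; lengths in m; the calibration is good to about 2 mm. A picture is of the moment at which its call begins: read the wrist's pose just before it. get_calibration takes no time and is no camera call.
- env.sign_off(): hands the job in, once; it reports no verdict.
Trained networks look in the newest picture that a camera, given by its name, has taken for a name from the list of things; names that differ only in an ending like _2 or _b are one class to them, and where a whole thing is asked for, a point or a joint stands for the part that bears it (a point fixed in the world has none). Each returns a list of dicts, best first, with "p" (0 to 1); they miss things now and then, are a little off and sometimes report something else, mostly with a low value. They report only what shows in the picture. A call takes as long as a camera call. They do not tell look-alikes from the thing itself.
- env.outline_of(camera, label): "mask" (420x560 bool, what is visible of it) and "xy" ([column, row] in pixels, amid what is visible of it).
The state is a dict: "time_s": time; "qpos": joint angles; "joint_velocities": joint speeds; "effort": joint torques, N m; "tool_pos": TCP position; "tool_rot": TCP orientation; "force": force on the tool from outside, world axes, zero at the start; "wrist_torque": the same for the moment, N m; "grip_width": finger opening in m.
Only numpy, scipy, OpenCV 4.12 (cv2) and the standard library are available. Lean on these libraries where they do the work, as an engineer would, in place of code of your own. Each camera call takes 0.05 s, during which the arm holds its last target.

## Working session

There is one attempt and no reset: what is moved stays moved. The work goes in short steps, Python scripts to look and compute and a tool call to move; the robot and the scene stay as the last step left them, time stands still between calls to the robot, and variables do not carry over. Pictures are saved under pics/ and viewed, and the job is handed in when it is done.

Besides the shell and the picture viewer there is one more tool, called after "Call:" by a JSON object that holds its "fn" and its "kwargs", one argument or row to a line. carry_out: Moves the arm, as the interface text tells. Its arguments: {"type":"object","properties":{"targets":{"type":"array","items":{"type":"array"}},"jaw":{"type":"number"},"squeeze":{"type":"number"}},"required":["targets"]}

```bash
mkdir -p pics; ls
cat > h.py <<'E'
import numpy as np, cv2
from scipy.spatial.transform import Rotation as Rn
from cell import env
def save(n,img): cv2.imwrite(f'pics/{n}.png',cv2.cvtColor(img,cv2.COLOR_RGB2BGR))
def ray(cam,uv,obs=None):
    c=env.get_calibration(cam); d=np.array([(uv[0]-c['cx'])/c['fx'],(uv[1]-c['cy'])/c['fy'],1.])
    if cam!='wrist':
        R=np.array(c['R']);t=np.array(c['t']); return -R.T@t, R.T@d
    H=np.array(c['hand_eye']); T=np.eye(4); T[:3,:3]=Rn.from_euler('xyz',obs['tool_rot'],degrees=True).as_matrix(); T[:3,3]=obs['tool_pos']
    M=T@H; return M[:3,3], M[:3,:3]@d
def at_z(cam,uv,z,obs=None):
    o,d=ray(cam,uv,obs); return o+d*(z-o[2])/d[2]
def proj(cam,X):
    c=env.get_calibration(cam); p=np.array(c['R'])@np.array(X)+np.array(c['t']); return np.array([c['fx']*p[0]/p[2]+c['cx'],c['fy']*p[1]/p[2]+c['cy']])
E
python3 - <<'E'
from h import *
o=env.get_obs(); print(o)
for n in ['side','top','wrist']:
    save(n+'0',env.read_camera(n)); c=env.get_calibration(n); print(n,c)
E
```

```text
pics
{'time_s': 0.0, 'qpos': array([74.49142142, 18.43791471, -4.01646531, 83.17565401,  1.29545086,
       78.54064655, -3.25853171]), 'joint_velocities': array([ 0.06375537, -0.04194283, -0.04528961, -0.0665776 , -0.03421188,
       -0.04432626, -0.05363985]), 'effort': array([-9.17123289e-04, -4.91293180e+01, -4.03952077e-01, -3.12526989e+01,
       -6.38301973e-02,  4.35031636e-02,  1.16165279e-04]), 'tool_pos': array([ 0.18241313, -0.62329651,  0.22146803]), 'tool_rot': array([-90.00595372,   0.10894169, -73.67921641]), 'force': array([-0.47348707,  0.10305932,  0.06429666]), 'wrist_torque': array([ 0.04084385,  0.04329549, -0.01111172]), 'grip_width': 0.0872978348418455}
side {'fx': 484.96285910674044, 'fy': 484.96285910674044, 'cx': 274.3731552339879, 'cy': 211.5551174134687, 'R': array([[-0.91387514, -0.4054192 ,  0.02162193],
       [-0.23397857,  0.48240356, -0.84412134],
       [ 0.3317925 , -0.77648057, -0.53571602]]), 't': array([0.47983707, 0.19384056, 1.20946888])}
top {'fx': 458.45543755502047, 'fy': 458.45543755502047, 'cx': 278.15867963106933, 'cy': 206.0312346353744, 'R': array([[ 0.05719835, -0.99833976,  0.00678746],
       [-0.97442093, -0.05730533, -0.21730153],
       [ 0.21732972,  0.00581544, -0.97608093]]), 't': array([0.00211599, 0.55947686, 1.36952615])}
wrist {'fx': 370.2743710819789, 'fy': 370.2743710819789, 'cx': 276.2931717761019, 'cy': 213.68969894387627, 'hand_eye': array([[ 9.99999937e-01,  3.51462186e-04, -4.08675598e-05,
        -5.42429999e-04],
       [ 1.25139218e-04, -2.43267548e-01,  9.69959218e-01,
        -1.62724749e-01],
       [ 3.30962236e-04, -9.69959162e-01, -2.43267577e-01,
         6.67960253e-02],
       [ 0.00000000e+00,  0.00000000e+00,  0.00000000e+00,
         1.00000000e+00]])}
```

View pics/side0.png

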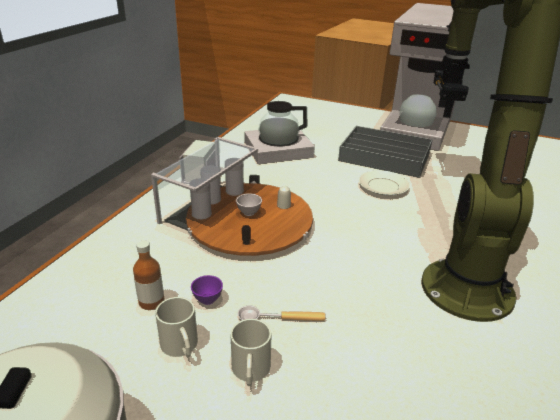

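View pics/top0.png

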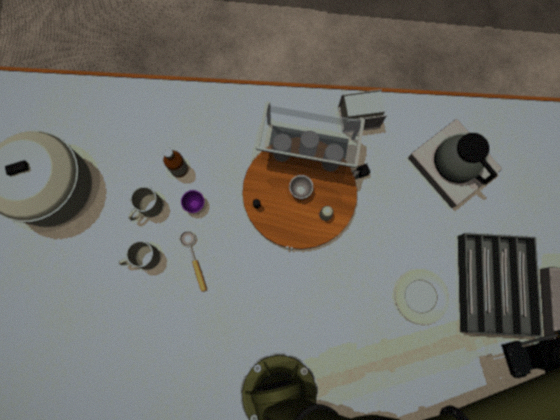

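View pics/wrist0.png

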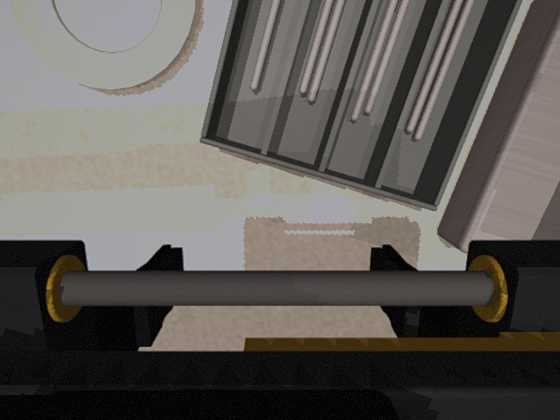

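Run:
```python
from h import *
for cam in ['top','side']:
  for n in ['turntable','knob_grip','tin_a_center','bowl_mid','shaker_mid']:
    for d in env.outline_of(cam,n)[:4]:
        m=d['mask']; ys,xs=np.nonzero(m); print(cam,n,round(d['p'],2),np.round(d['xy'],1),xs.min(),xs.max(),ys.min(),ys.max(),m.sum())
        if n=='turntable' and d['p']>.5:
            np.save(f'tt_{cam}.npy',m)
print(env.get_obs()['time_s'])
```

```text
top turntable 0.76 [295.8 202.5] 243 356 152 249 7998
top knob_grip 0.97 [294.7 201.9] 243 356 152 249 7854
top knob_grip 0.37 [300.8 170.4] 243 369 103 249 12850
top tin_a_center 0.51 [333.5 167.6] 322 337 163 171 96
top bowl_mid 0.75 [194.9 198.4] 181 204 190 212 435
top bowl_mid 0.69 [300.3 186.3] 289 313 175 198 468
top shaker_mid 0.47 [325.3 212.8] 319 332 206 221 167
side turntable 0.73 [256.3 227. ] 186 312 182 255 5990
side bowl_mid 0.94 [247.9 203.3] 236 261 193 215 457
side bowl_mid 0.64 [256.1 224. ] 185 312 182 256 5959
side shaker_mid 0.77 [285.4 195.4] 277 290 186 208 275
0.65
```

Run:
```python
import cv2
im=cv2.imread('pics/top0.png'); cv2.imwrite('pics/top0z.png',cv2.resize(im[80:270,225:415],None,fx=3,fy=3,interpolation=cv2.INTER_CUBIC))
im=cv2.imread('pics/side0.png'); cv2.imwrite('pics/side0z.png',cv2.resize(im[130:270,140:330],None,fx=4,fy=4,interpolation=cv2.INTER_CUBIC))
```

```text
(no output)
```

View pics/top0z.png

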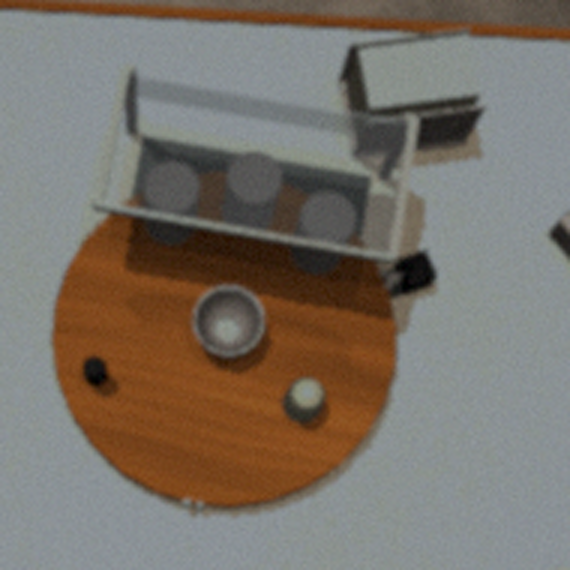

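View pics/side0z.png

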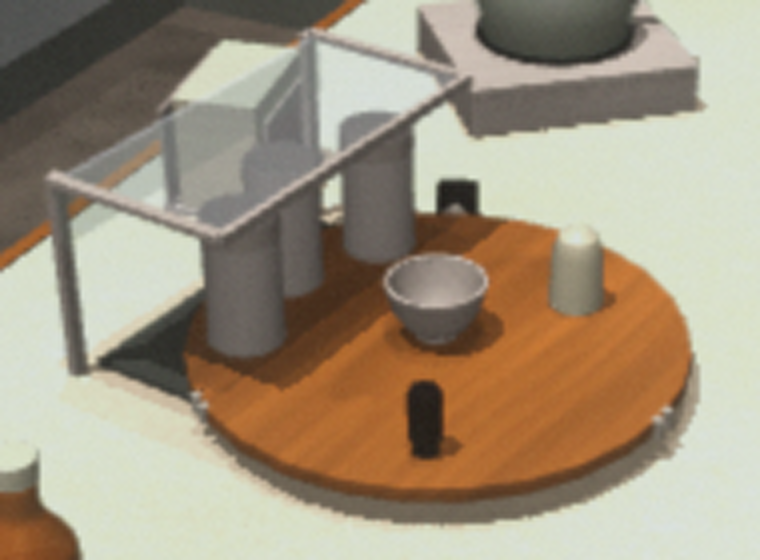

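Run:
```python
from h import *
from scipy.optimize import least_squares
for cam in ['top','side']:
    m=np.load(f'tt_{cam}.npy').astype(np.uint8)
    c=max(cv2.findContours(m,cv2.RETR_EXTERNAL,cv2.CHAIN_APPROX_NONE)[0],key=len)[:,0,:]
    P=np.array([at_z(cam,p,0.034)[:2] for p in c])
    sel=c[:,1]>(190 if cam=='top' else 225)
    if cam=='top':
        for rr in (None,.185):
            f=lambda q:np.hypot(*(P[sel]-q[:2]).T)-(q[2] if rr is None else rr)
            s=least_squares(f,[*P.mean(0),.185],loss='soft_l1',f_scale=.003); print(cam,s.x,np.abs(s.fun).mean())
for nm,uv,z in [('bowlrim',(225+229/3,80+318/3),.079),('knobtop',(225+95/3,80+368/3),.085),('tin1',(225+172/3,80+187/3),.139),('tin2',(225+255/3,80+177/3),.139),('tin3',(225+327/3,80+217/3),.139),('hoodL',(225+95/3,80+207/3),.166),('hoodR',(225+398/3,80+258/3),.166),('shaker',(225+306/3,80+393/3),.098)]:
    print(nm,at_z('top',np.array(uv)-.33,z))
for nm,uv,z in [('knobtop',(140+425/4,130+388/4),.085),('knobfoot',(140+425/4,130+452/4),.034),('hoodL',(140+220/4,130+232/4),.166),('hoodR',(140+465/4,130+80/4),.166),('bowlrim',(140+436/4,130+278/4),.079)]:
    print('side',nm,at_z('side',np.array(uv)-.33,z))
```

```text
top [ 0.61386648 -0.03133618  0.18154438] 0.0011530846614561266
top [ 0.6182889  -0.03111016  0.185     ] 0.0017785947210790989
bowlrim [ 0.62355399 -0.03287992  0.079     ]
knobtop [0.56086185 0.10201174 0.085     ]
tin1 [0.74113435 0.03380763 0.139     ]
tin2 [ 0.75690605 -0.04982323  0.139     ]
tin3 [ 0.71849486 -0.12426865  0.139     ]
hoodL [0.70557536 0.10858535 0.166     ]
hoodR [ 0.67061212 -0.1922382   0.166     ]
shaker [ 0.54453451 -0.11350764  0.098     ]
side knobtop [0.56331913 0.10228114 0.085     ]
side knobfoot [0.5632739  0.10348011 0.034     ]
side hoodL [0.71241417 0.1038887  0.166     ]
side hoodR [ 0.66976524 -0.17831897  0.166     ]
side bowlrim [ 0.62382408 -0.03520815  0.079     ]
```

```bash
cat >> h.py <<'E'
def rows(p0,yaw0,wps):
    """wps: list of (pos, yaw, n). linear interp, returns rounded rows; tracks rounding."""
    p=np.array(p0,float)*1000; y=float(yaw0); out=[]
    for P,Y,n in wps:
        P=np.array(P,float)*1000; ps=p.copy(); ys=y
        for i in range(1,n+1):
            tp=ps+(P-ps)*i/n; ty=ys+(Y-ys)*i/n
            d=tp-p; a=np.radians(y); T=np.array([[np.cos(a),np.sin(a),0],[0,0,-1],[-np.sin(a),np.cos(a),0]])
            r=np.round(T@d,1)+0.0; w=round(ty-y,1)
            p=p+T.T@r; y+=w; out.append([r.tolist(),[0,-w+0.0 if w else 0,0]])
    for k in range(0,len(out),12): print(str(out[k:k+12]).replace(' ','').replace('.0,',',').replace('.0]',']'),'\n')
    print('end',np.round(p,1),round(y,1)); return out
def st():
    o=env.get_obs(); print('t',round(o['time_s'],2),'pos',np.round(o['tool_pos'],4),'rot',np.round(o['tool_rot'],2),'q',np.round(o['qpos'],1),'F',np.round(o['force'],2),'g',round(o['grip_width'],4)); return o
E
python3 - <<'E'
from h import *
o=st()
rows(o['tool_pos'],o['tool_rot'][2],[((.36,-.34,.225),-40,9),((.548,.070,.19),20,13)])
E
```

```text
t 0.65 pos [ 0.1826 -0.6239  0.2226] rot [-9.000e+01 -1.000e-02 -7.368e+01] q [74.5 18.4 -4.  83.1  1.3 78.5 -3.3] F [-0.4  -0.85  0.4 ] g 0.0872
[[[-24.7,-0.3,27.8],[0,-3.7,0]],[[-22.9,-0.2,29.3],[0,-3.8,0]],[[-20.9,-0.3,30.8],[0,-3.7,0]],[[-18.9,-0.3,32],[0,-3.8,0]],[[-16.7,-0.2,33.3],[0,-3.7,0]],[[-14.5,-0.3,34.2],[0,-3.8,0]],[[-12.2,-0.3,35.1],[0,-3.7,0]],[[-9.9,-0.2,35.9],[0,-3.7,0]],[[-7.6,-0.3,36.4],[0,-3.8,0]],[[-9.2,2.7,33.5],[0,-4.6,0]],[[-6.5,2.7,34],[0,-4.6,0]],[[-3.7,2.7,34.5],[0,-4.6,0]]] 

[[[-0.9,2.7,34.7],[0,-4.7,0]],[[1.9,2.7,34.7],[0,-4.6,0]],[[4.7,2.7,34.3],[0,-4.6,0]],[[7.4,2.6,33.9],[0,-4.6,0]],[[10.1,2.7,33.2],[0,-4.6,0]],[[12.8,2.7,32.3],[0,-4.6,0]],[[15.2,2.7,31.1],[0,-4.6,0]],[[17.8,2.7,29.8],[0,-4.7,0]],[[20.1,2.7,28.3],[0,-4.6,0]],[[22.3,2.7,26.6],[0,-4.6,0]]] 

end [548.  70. 190.] 20.0
```

Call:
{"fn": "carry_out", "kwargs": {
  "targets": [
    [[-24.7,-0.3,27.8],[0,-3.7,0]],
    [[-22.9,-0.2,29.3],[0,-3.8,0]],
    [[-20.9,-0.3,30.8],[0,-3.7,0]],
    [[-18.9,-0.3,32],[0,-3.8,0]],
    [[-16.7,-0.2,33.3],[0,-3.7,0]],
    [[-14.5,-0.3,34.2],[0,-3.8,0]],
    [[-12.2,-0.3,35.1],[0,-3.7,0]],
    [[-9.9,-0.2,35.9],[0,-3.7,0]],
    [[-7.6,-0.3,36.4],[0,-3.8,0]],
    [[-9.2,2.7,33.5],[0,-4.6,0]],
    [[-6.5,2.7,34],[0,-4.6,0]],
    [[-3.7,2.7,34.5],[0,-4.6,0]]
  ],
  "jaw": 1,
  "squeeze": 15
}}

```text
time_s: 1.85
tool_pos: [0.4039, -0.2441, 0.2171]
tool_rot: [-90.0, -0.0, -26.0]
force: [0.7, -0.1, 0.0]
grip_width: 0.0872
```

Run:
```python
from h import *
o=st()
rows(o['tool_pos'],o['tool_rot'][2],[((.575,.055,.19),20,10)])
```

```text
t 1.85 pos [ 0.4039 -0.2441  0.2171] rot [-9.003e+01 -5.000e-02 -2.599e+01] q [ 54.2  -2.5 -25.4 107.   -1.1  75.1   3.1] F [ 0.66 -0.12  0.02] g 0.0872
[[[2.3,2.7,34.4],[0,-4.6,0]],[[5,2.7,34.1],[0,-4.6,0]],[[7.7,2.7,33.5],[0,-4.6,0]],[[10.4,2.7,32.9],[0,-4.6,0]],[[13.1,2.7,31.9],[0,-4.6,0]],[[15.5,2.7,30.8],[0,-4.6,0]],[[17.9,2.7,29.4],[0,-4.6,0]],[[20.3,2.8,27.9],[0,-4.6,0]],[[22.4,2.7,26.1],[0,-4.6,0]],[[24.4,2.7,24.3],[0,-4.6,0]]] 

end [575.  55. 190.] 20.0
```

Call:
{"fn": "carry_out", "kwargs": {
  "targets": [
    [[2.3,2.7,34.4],[0,-4.6,0]],
    [[5,2.7,34.1],[0,-4.6,0]],
    [[7.7,2.7,33.5],[0,-4.6,0]],
    [[10.4,2.7,32.9],[0,-4.6,0]],
    [[13.1,2.7,31.9],[0,-4.6,0]],
    [[15.5,2.7,30.8],[0,-4.6,0]],
    [[17.9,2.7,29.4],[0,-4.6,0]],
    [[20.3,2.8,27.9],[0,-4.6,0]],
    [[22.4,2.7,26.1],[0,-4.6,0]],
    [[24.4,2.7,24.3],[0,-4.6,0]],
    [[0,0,0],[0,0,0]],
    [[0,0,0],[0,0,0]]
  ]
}}

```text
time_s: 3.05
tool_pos: [0.5753, 0.0538, 0.1895]
tool_rot: [-90.0, 0.0, 19.9]
force: [-0.6, -0.5, 0.4]
grip_width: 0.0869
```

Run:
```python
from h import *
o=st(); save('wrist1',env.read_camera('wrist'))
```

```text
t 3.05 pos [0.5753 0.0538 0.1895] rot [-8.998e+01  3.000e-02  1.989e+01] q [ 30.   15.4 -44.4  95.   11.1  74.2   3.5] F [-0.59 -0.47  0.39] g 0.0869
```

View pics/wrist1.png

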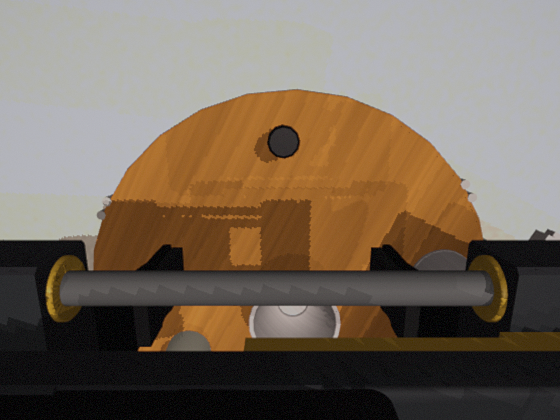

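The wrist view shows the knob's top at (283,141), with the disc rim above it and the bowl behind the fingers at (294,315).

Run:
```python
from h import *
from scipy.optimize import least_squares
o=st(); k=at_z('wrist',(283.3,141),.085,o); print('knob',k)
im=cv2.imread('pics/wrist1.png').astype(int)
pts=[]
for u in list(range(115,470,6)):
    col=im[:,u]; 
    for v in range(60,235):
        if col[v,2]-col[v,0]>50: pts.append((u,v)); break
P=np.array([at_z('wrist',p,.034,o)[:2] for p in pts])
for rr in (None,.185):
    f=lambda q:np.hypot(*(P-q[:2]).T)-(q[2] if rr is None else rr)
    s=least_squares(f,[.62,-.03,.185],loss='soft_l1',f_scale=.002); print(s.x,np.abs(s.fun).mean())
```

```text
t 3.1 pos [0.5753 0.0524 0.1896] rot [-9.003e+01  5.000e-02  1.977e+01] q [ 30.   15.3 -44.3  95.1  11.1  74.2   3.5] F [-0.73 -0.71  1.08] g 0.0872
knob [0.56274846 0.10388196 0.085     ]
[ 0.61793528 -0.02920761  0.18189414] 0.000385641786531149
[ 0.61910336 -0.0324875   0.185     ] 0.00047959694464006034
```

Run:
```python
from h import *
o=st(); rows(o['tool_pos'],o['tool_rot'][2],[((.563,.103,.15),22,3),((.563,.103,.047),22,5)])
```

```text
t 3.1 pos [0.5753 0.0524 0.1896] rot [-9.003e+01  5.000e-02  1.977e+01] q [ 30.   15.3 -44.3  95.1  11.1  74.2   3.5] F [-0.73 -0.71  1.08] g 0.0872
[[[1.9,13.2,17.3],[0,-0.7,0]],[[2,13.2,17.2],[0,-0.8,0]],[[2.3,13.2,17.2],[0,-0.7,0]],[[0,20.6,0],[0,0,0]],[[0,20.6,0],[0,0,0]],[[0,20.6,0],[0,0,0]],[[0,20.6,0],[0,0,0]],[[0,20.6,0],[0,0,0]]] 

end [563. 103.  47.] 22.0
```

Call:
{"fn": "carry_out", "kwargs": {
  "targets": [
    [[1.9,13.2,17.3],[0,-0.7,0]],
    [[2,13.2,17.2],[0,-0.8,0]],
    [[2.3,13.2,17.2],[0,-0.7,0]],
    [[0,20.6,0],[0,0,0]],
    [[0,20.6,0],[0,0,0]],
    [[0,20.6,0],[0,0,0]],
    [[0,20.6,0],[0,0,0]],
    [[0,20.6,0],[0,0,0]],
    [[0,0,0],[0,0,0]],
    [[0,0,0],[0,0,0]]
  ]
}}

```text
time_s: 4.1
tool_pos: [0.5622, 0.1049, 0.0467]
tool_rot: [-90.0, 0.1, 22.1]
force: [-0.4, 0.4, 0.3]
grip_width: 0.0872
```

Call:
{"fn": "carry_out", "kwargs": {
  "targets": [
    [[0,0,0],[0,0,0]],
    [[0,0,0],[0,0,0]],
    [[0,0,0],[0,0,0]],
    [[0,0,0],[0,0,0]],
    [[0,0,0],[0,0,0]],
    [[0,0,0],[0,0,0]],
    [[0,0,0],[0,0,0]],
    [[0,0,0],[0,0,0]]
  ],
  "jaw": 0,
  "squeeze": 10
}}

```text
time_s: 4.9
tool_pos: [0.5631, 0.1037, 0.0471]
tool_rot: [-90.0, 0.0, 22.0]
force: [-0.4, 0.1, -0.2]
grip_width: 0.0312
```

Run:
```python
from h import *
o=st(); save('side1',env.read_camera('side'))
p=o['tool_pos']; A=np.array([.6197,-.0323]); d=p[:2]-A; r=np.hypot(*d); a=np.degrees(np.arctan2(d[1],d[0])); print(r,a)
# arc: 120 deg, rate max 3.4deg/row, ramps
w=[1,2,2.8,3.4]+[3.4]*29+[2.8,2,1,.6]; w=np.array(w); w*=120/w.sum(); print(len(w),w.max()*np.pi/180*.145*10)
wps=[];th=a;yaw=o['tool_rot'][2];y0=yaw;c=0
for x in w:
    th+=x;c+=x; wps.append(((A[0]+r*np.cos(np.radians(th)),A[1]+r*np.sin(np.radians(th)),p[2]),y0+90*c/120,1))
rows(p,yaw,wps)
```

```text
t 4.9 pos [0.5631 0.1037 0.0471] rot [-9.000e+01  1.000e-02  2.202e+01] q [ 23.2  23.6 -43.2 104.1  18.5  59.6  -5.1] F [-0.37  0.05 -0.17] g 0.0312
0.14728851081234687 112.60738297555261
37 0.0904147798143472
[[[-2.7,0,-0.1],[0,np.float64(-0.8),0]],[[-5.4,0,-0.1],[0,np.float64(-1.6),0]],[[-7.6,0,-0.4],[0,np.float64(-2.2),0]],[[-9.1,0,-0.6],[0,np.float64(-2.7),0]],[[-9.2,0,-0.8],[0,np.float64(-2.6),0]],[[-9.1,0,-0.9],[0,np.float64(-2.7),0]],[[-9.1,0,-1.1],[0,np.float64(-2.7),0]],[[-9.1,0,-1.1],[0,np.float64(-2.7),0]],[[-9.1,0,-1.4],[0,np.float64(-2.6),0]],[[-9.1,0,-1.5],[0,np.float64(-2.7),0]],[[-9,0,-1.6],[0,np.float64(-2.7),0]],[[-9,0,-1.7],[0,np.float64(-2.7),0]]] 

[[[-9,0,-1.9],[0,np.float64(-2.7),0]],[[-9,0,-2.1],[0,np.float64(-2.6),0]],[[-8.9,0,-2.2],[0,np.float64(-2.7),0]],[[-8.9,0,-2.3],[0,np.float64(-2.7),0]],[[-8.8,0,-2.4],[0,np.float64(-2.7),0]],[[-8.8,0,-2.6],[0,np.float64(-2.7),0]],[[-8.8,0,-2.7],[0,np.float64(-2.6),0]],[[-8.7,0,-2.9],[0,np.float64(-2.7),0]],[[-8.7,0,-3],[0,np.float64(-2.7),0]],[[-8.6,0,-3.2],[0,np.float64(-2.7),0]],[[-8.6,0,-3.2],[0,np.float64(-2.7),0]],[[-8.5,0,-3.4],[0,np.float64(-2.6),0]]] 

[[[-8.5,0,-3.6],[0,np.float64(-2.7),0]],[[-8.4,0,-3.6],[0,np.float64(-2.7),0]],[[-8.4,0,-3.8],[0,np.float64(-2.7),0]],[[-8.3,0,-4],[0,np.float64(-2.7),0]],[[-8.2,0,-4],[0,np.float64(-2.6),0]],[[-8.2,0,-4.2],[0,np.float64(-2.7),0]],[[-8.1,0,-4.3],[0,np.float64(-2.7),0]],[[-8,0,-4.5],[0,np.float64(-2.7),0]],[[-8,0,-4.5],[0,np.float64(-2.7),0]],[[-6.5,0,-3.8],[0,np.float64(-2.2),0]],[[-4.7,0,-2.8],[0,np.float64(-1.5),0]],[[-2.3,0,-1.4],[0,np.float64(-0.8),0]]] 

[[[-1.4,0,-0.8],[0,np.float64(-0.5),0]]] 

end [ 530.3 -149.3   47.1] 112.0
```

View pics/side1.png

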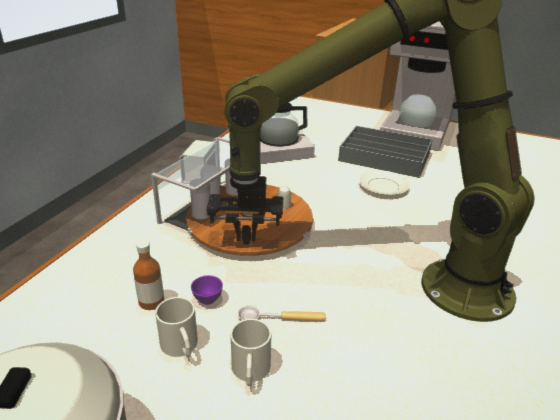

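Call:
{"fn": "carry_out", "kwargs": {
  "targets": [
    [[0,0,0],[0,0,0]],
    [[0,0,0],[0,0,0]],
    [[0,0,0],[0,0,0]]
  ]
}}

```text
time_s: 5.25
tool_pos: [0.5628, 0.1036, 0.0471]
tool_rot: [-90.0, 0.0, 22.0]
force: [-0.8, 0.0, 1.9]
grip_width: 0.0237
```

Call:
{"fn": "carry_out", "kwargs": {
  "targets": [
    [[-2.7,0,-0.1],[0,-0.8,0]],
    [[-5.4,0,-0.1],[0,-1.6,0]],
    [[-7.6,0,-0.4],[0,-2.2,0]],
    [[-9.1,0,-0.6],[0,-2.7,0]],
    [[-9.2,0,-0.8],[0,-2.6,0]],
    [[-9.1,0,-0.9],[0,-2.7,0]]
  ]
}}

```text
time_s: 5.85
tool_pos: [0.5265, 0.0817, 0.0471]
tool_rot: [-90.0, -0.1, 34.8]
force: [2.5, 1.0, -1.9]
grip_width: 0.0235
```

Run:
```python
from h import *
o=st(); save('side2',env.read_camera('side'))
d=o['tool_pos'][:2]-[.6197,-.0323]; print(np.hypot(*d),np.degrees(np.arctan2(d[1],d[0])))
```

```text
t 5.85 pos [0.5265 0.0817 0.0471] rot [-90.02  -0.1   34.78] q [ 29.5  19.4 -46.9 109.6  16.7  57.9  10.1] F [ 2.47  0.97 -1.9 ] g 0.0235
0.14726796446238813 129.27231736305754
```

View pics/side2.png

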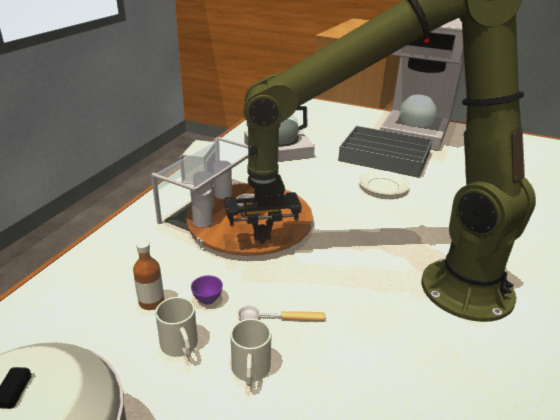

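The knob is held and the disc is following, with about 3 N of force. I'll continue the arc.

Call:
{"fn": "carry_out", "kwargs": {
  "targets": [
    [[-9.1,0,-1.1],[0,-2.7,0]],
    [[-9.1,0,-1.1],[0,-2.7,0]],
    [[-9.1,0,-1.4],[0,-2.6,0]],
    [[-9.1,0,-1.5],[0,-2.7,0]],
    [[-9,0,-1.6],[0,-2.7,0]],
    [[-9,0,-1.7],[0,-2.7,0]],
    [[-9,0,-1.9],[0,-2.7,0]],
    [[-9,0,-2.1],[0,-2.6,0]],
    [[-8.9,0,-2.2],[0,-2.7,0]]
  ]
}}

```text
time_s: 6.8
tool_pos: [0.4808, 0.0144, 0.0472]
tool_rot: [-90.1, -0.1, 58.8]
force: [3.8, 1.1, -4.7]
grip_width: 0.0234
```

Call:
{"fn": "carry_out", "kwargs": {
  "targets": [
    [[-8.9,0,-2.3],[0,-2.7,0]],
    [[-8.8,0,-2.4],[0,-2.7,0]],
    [[-8.8,0,-2.6],[0,-2.7,0]],
    [[-8.8,0,-2.7],[0,-2.6,0]],
    [[-8.7,0,-2.9],[0,-2.7,0]],
    [[-8.7,0,-3],[0,-2.7,0]],
    [[-8.6,0,-3.2],[0,-2.7,0]],
    [[-8.6,0,-3.2],[0,-2.7,0]],
    [[-8.5,0,-3.4],[0,-2.6,0]]
  ]
}}

```text
time_s: 7.7
tool_pos: [0.4785, -0.066, 0.0472]
tool_rot: [-90.2, -0.1, 83.0]
force: [5.5, 4.0, -7.6]
grip_width: 0.0237
```

Run:
```python
from h import *
o=st()
d=o['tool_pos'][:2]-[.6197,-.0323]; print(np.hypot(*d),np.degrees(np.arctan2(d[1],d[0])))
```

```text
t 7.7 pos [ 0.4785 -0.066   0.0472] rot [-90.22  -0.15  82.95] q [ 53.7  13.8 -52.8 116.2  13.1  55.9  77.2] F [ 5.47  4.03 -7.61] g 0.0237
0.14518194655245906 -166.5829602045429
```

Call:
{"fn": "carry_out", "kwargs": {
  "targets": [
    [[-8.5,0,-3.6],[0,-2.7,0]],
    [[-8.4,0,-3.6],[0,-2.7,0]],
    [[-8.4,0,-3.8],[0,-2.7,0]],
    [[-8.3,0,-4],[0,-2.7,0]],
    [[-8.2,0,-4],[0,-2.6,0]],
    [[-8.2,0,-4.2],[0,-2.7,0]],
    [[-8.1,0,-4.3],[0,-2.7,0]],
    [[-8,0,-4.5],[0,-2.7,0]]
  ]
}}

```text
time_s: 8.5
tool_pos: [0.5127, -0.1284, 0.0472]
tool_rot: [-90.2, -0.2, 104.5]
force: [3.4, 6.2, -3.2]
grip_width: 0.0239
```

Call:
{"fn": "carry_out", "kwargs": {
  "targets": [
    [[-8,0,-4.5],[0,-2.7,0]],
    [[-6.5,0,-3.8],[0,-2.2,0]],
    [[-4.7,0,-2.8],[0,-1.5,0]],
    [[-2.3,0,-1.4],[0,-0.8,0]],
    [[-1.4,0,-0.8],[0,-0.5,0]],
    [[0,0,0],[0,0,0]],
    [[0,0,0],[0,0,0]]
  ]
}}

```text
time_s: 9.2
tool_pos: [0.5312, -0.145, 0.0471]
tool_rot: [-90.2, -0.2, 112.1]
force: [1.6, 7.1, -0.4]
grip_width: 0.0233
```

Run:
```python
from h import *
o=st(); save('side3',env.read_camera('side')); save('top3',env.read_camera('top'))
d=o['tool_pos'][:2]-[.6197,-.0323]; print(np.hypot(*d),np.degrees(np.arctan2(d[1],d[0])))
```

```text
t 9.2 pos [ 0.5312 -0.145   0.0471] rot [-90.18  -0.24 112.13] q [ 57.6  24.1 -52.9 106.9  21.8  59.8 108. ] F [ 1.58  7.13 -0.41] g 0.0233
0.14334518388193299 -128.13829302652016
```

View pics/side3.png

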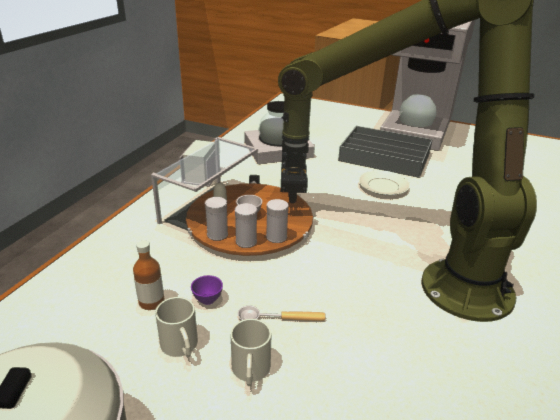

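View pics/top3.png

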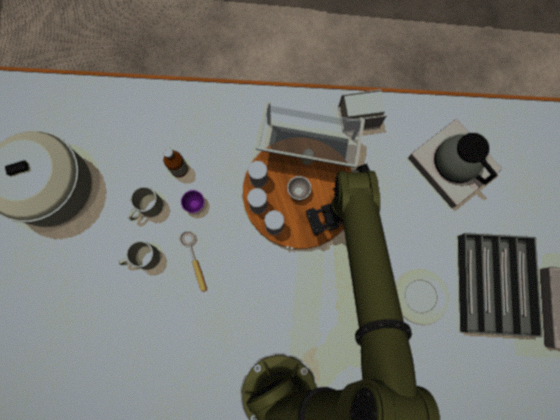

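Run:
```python
from h import *
a=cv2.imread('pics/top0.png')[150:270,235:365]; b=cv2.imread('pics/top3.png')[150:270,235:365]
cv2.imwrite('pics/cmp3.png',np.hstack([cv2.resize(x,None,fx=3,fy=3,interpolation=cv2.INTER_CUBIC) for x in(a,b)]))
a=cv2.imread('pics/side0.png')[190:260,180:320]; b=cv2.imread('pics/side3.png')[190:260,180:320]
cv2.imwrite('pics/cmp3s.png',np.vstack([cv2.resize(x,None,fx=4,fy=4,interpolation=cv2.INTER_CUBIC) for x in(a,b)]))
```

```text
(no output)
```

View pics/cmp3.png

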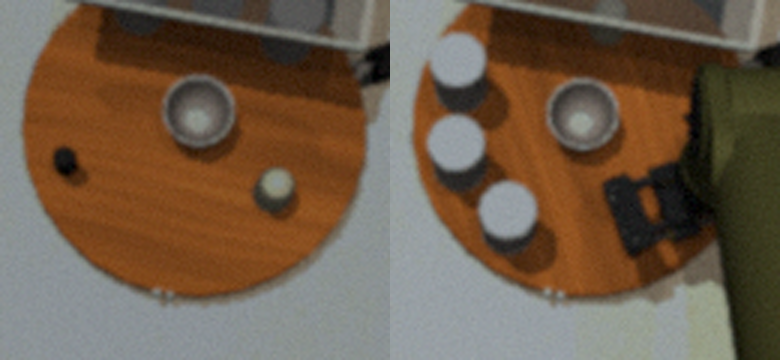

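View pics/cmp3s.png

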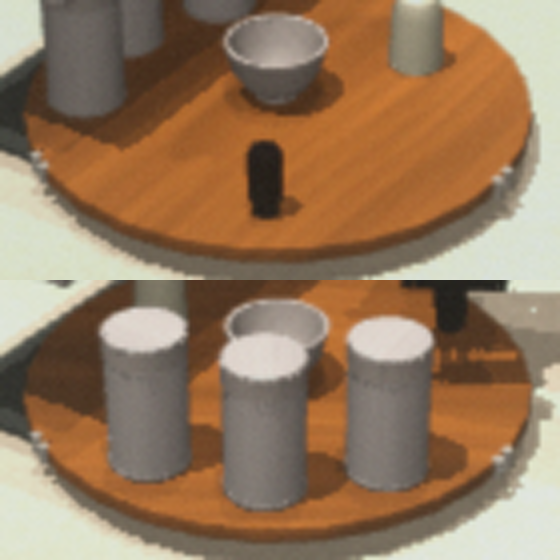

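Call:
{"fn": "carry_out", "kwargs": {
  "targets": [
    [[0,0,0],[0,0,0]],
    [[0,0,0],[0,0,0]],
    [[0,0,0],[0,0,0]],
    [[0,0,0],[0,0,0]],
    [[0,0,0],[0,0,0]],
    [[0,-10,0],[0,0,0]],
    [[0,-20,0],[0,0,0]],
    [[0,-30,0],[0,0,0]],
    [[0,-35,0],[0,0,0]],
    [[0,-35,0],[0,0,0]],
    [[0,-30,0],[0,0,0]]
  ],
  "jaw": 1
}}

```text
time_s: 10.4
tool_pos: [0.5307, -0.1492, 0.2099]
tool_rot: [-90.1, 0.1, 112.0]
force: [1.0, 0.1, 0.4]
grip_width: 0.087
```

Run:
```python
from h import *
o=st(); im=env.read_camera('top'); save('top4',im)
s=env.read_camera('side'); save('side4',s)
for cam in ['top','side']:
  for n in ['tin_a_center','knob_grip']:
    for d in env.outline_of(cam,n)[:4]:
        ys,xs=np.nonzero(d['mask']); print(cam,n,round(d['p'],2),np.round(d['xy'],1),xs.min(),xs.max(),ys.min(),ys.max(),d['mask'].sum())
b=cv2.imread('pics/top4.png')[150:260,235:365]; cv2.imwrite('pics/top4z.png',cv2.resize(b,None,fx=5,fy=5,interpolation=cv2.INTER_CUBIC))
b=cv2.imread('pics/side4.png')[170:260,180:330]; cv2.imwrite('pics/side4z.png',cv2.resize(b,None,fx=5,fy=5,interpolation=cv2.INTER_CUBIC))
```

```text
t 10.4 pos [ 0.5307 -0.1492  0.2099] rot [-9.0060e+01  1.0000e-01  1.1204e+02] q [ 64.   13.6 -58.1  96.9  11.9  76.  115.7] F [0.97 0.06 0.35] g 0.087
top tin_a_center 0.97 [260.  175.7] 249 267 162 188 426
top tin_a_center 0.37 [142.7 256.9] 119 160 241 269 809
top knob_grip 0.6 [145.5 204.4] 129 163 187 220 843
top knob_grip 0.56 [296.5 198.1] 243 347 152 249 5819
top knob_grip 0.27 [306.  158.6] 303 312 160 164 41
side tin_a_center 0.91 [215.  216.8] 205 227 197 239 833
side knob_grip 0.61 [258.  222.3] 186 312 182 255 4397
```

View pics/top4z.png

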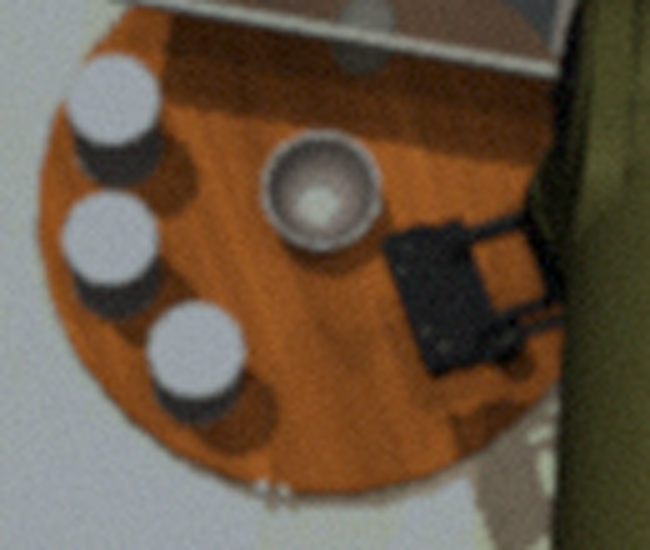

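View pics/side4z.png

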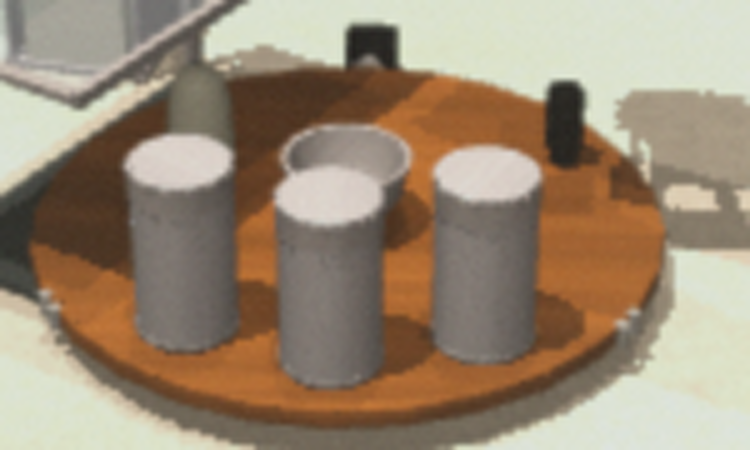

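Both views show the three tins standing in the open, with rim pins at the same pixels as at the start. Next I'll turn the pixel positions into coordinates.

Run:
```python
from h import *
A=np.array([.6197,-.0323])
T=[at_z('top',(235+u/5-.4,150+v/5-.4),.139) for u,v in [(113,99),(111,239),(197,349)]]
S=[at_z('side',(180+u/5-.4,170+v/5-.4),.139) for u,v in [(180,162),(329,197),(487,175)]]
for t,s in zip(T,S):
    m=(t+s)/2; d=m[:2]-A; print(np.round(t,4),np.round(s,4),'mean',np.round(m,4),'r',round(np.hypot(*d),4),'ang',round(np.degrees(np.arctan2(d[1],d[0])),1))
k=at_z('side',(180+566/5-.4,170+91/5-.4),.085); d=k[:2]-A; print('knob',k,np.hypot(*d),np.degrees(np.arctan2(d[1],d[0]))%360)
# pins compare
for n in ('top0','top3','top4'):
    im=cv2.imread(f'pics/{n}.png').astype(int)[240:256,275:305]; w=np.clip(im.min(2)-0,0,255)
o=st(); rows(o['tool_pos'],o['tool_rot'][2],[((.505,-.02,.21),120,5)])
```

```text
[0.6499 0.1033 0.139 ] [0.6501 0.1049 0.139 ] mean [0.65   0.1041 0.139 ] r 0.1397 ang 77.5
[0.5636 0.0987 0.139 ] [0.5645 0.1016 0.139 ] mean [0.5641 0.1002 0.139 ] r 0.1437 ang 112.8
[0.5004 0.0439 0.139 ] [0.5003 0.0464 0.139 ] mean [0.5003 0.0452 0.139 ] r 0.1423 ang 147.0
knob [ 0.53027804 -0.1432327   0.085     ] 0.14248631965068467 231.12799215322104
t 10.7 pos [ 0.5296 -0.1493  0.2063] rot [-8.9920e+01 -4.0000e-02  1.1201e+02] q [ 63.9  13.8 -58.   97.2  12.1  75.8 115.7] F [-0.42  0.09 -0.13] g 0.087
[[[25.8,-0.7,-5.1],[0,-1.6,0]],[[25.7,-0.8,-5.9],[0,-1.6,0]],[[25.5,-0.7,-6.6],[0,-1.6,0]],[[25.3,-0.7,-7.3],[0,-1.6,0]],[[25.1,-0.8,-7.9],[0,-1.6,0]]] 

end [504.9 -20.  210. ] 120.0
```

Run:
```python
from h import *
o=st(); rows(o['tool_pos'],o['tool_rot'][2],[((.5003,.0452,.20),122,6),((.5003,.0452,.100),122,5)])
```

```text
t 10.7 pos [ 0.5296 -0.1493  0.2063] rot [-8.9920e+01 -4.0000e-02  1.1201e+02] q [ 63.9  13.8 -58.   97.2  12.1  75.8 115.7] F [-0.42  0.09 -0.13] g 0.087
[[[31.9,1.1,-7.6],[0,-1.7,0]],[[31.6,1,-8.6],[0,-1.6,0]],[[31.4,1.1,-9.5],[0,-1.7,0]],[[31.1,1,-10.3],[0,-1.7,0]],[[30.8,1.1,-11.3],[0,-1.6,0]],[[30.4,1,-12.2],[0,-1.7,0]],[[0,20,0],[0,0,0]],[[0,20,0],[0,0,0]],[[0,20,0],[0,0,0]],[[0,20,0],[0,0,0]],[[0,20,0],[0,0,0]]] 

end [500.3  45.2 100. ] 122.0
```

Call:
{"fn": "carry_out", "kwargs": {
  "targets": [
    [[31.9,1.1,-7.6],[0,-1.7,0]],
    [[31.6,1,-8.6],[0,-1.6,0]],
    [[31.4,1.1,-9.5],[0,-1.7,0]],
    [[31.1,1,-10.3],[0,-1.7,0]],
    [[30.8,1.1,-11.3],[0,-1.6,0]],
    [[30.4,1,-12.2],[0,-1.7,0]],
    [[0,0,0],[0,0,0]],
    [[0,0,0],[0,0,0]]
  ]
}}

```text
time_s: 11.5
tool_pos: [0.5005, 0.0472, 0.2008]
tool_rot: [-90.0, 0.1, 122.3]
force: [0.4, -0.4, -0.3]
grip_width: 0.087
```

Run:
```python
from h import *
o=st(); save('wrist5',env.read_camera('wrist'))
rows(o['tool_pos'],o['tool_rot'][2],[((.5003,.0452,.100),122,5)])
```

```text
t 11.5 pos [0.5005 0.0472 0.2008] rot [-8.9960e+01  7.0000e-02  1.2226e+02] q [ 55.6   6.9 -67.2 103.6   6.7  73.8 108.9] F [ 0.41 -0.38 -0.29] g 0.087
[[[-0.3,20.2,0.2],[0,0.1,0]],[[-0.3,20.1,0.3],[0,0,0]],[[-0.4,20.2,0.2],[0,0.1,0]],[[-0.3,20.1,0.2],[0,0,0]],[[-0.3,20.2,0.3],[0,0.1,0]]] 

end [500.3  45.2 100. ] 122.0
```

View pics/wrist5.png

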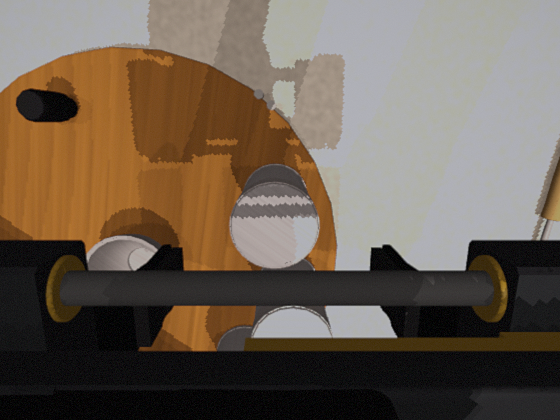

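Run:
```python
from h import *
o=st(); 
print(at_z('wrist',(275,224.5),.139,o)); k=at_z('wrist',(34,105),.085,o); d=k[:2]-[.6197,-.0323]; print(k,np.hypot(*d),np.degrees(np.arctan2(d[1],d[0]))%360)
print(at_z('wrist',(275,290),.139,o))
```

```text
t 11.55 pos [0.5008 0.0457 0.2007] rot [-8.9960e+01  6.0000e-02  1.2211e+02] q [ 55.6   6.9 -67.1 103.6   6.7  73.8 108.9] F [-0.45 -0.4   0.28] g 0.0873
[0.49932178 0.04418536 0.139     ]
[ 0.52903938 -0.14302846  0.085     ] 0.1431088389681944 230.6905730251899
[0.53734045 0.06801191 0.139     ]
```

Run:
```python
import cv2,numpy as np
def sh(a,b,box,name,m=4):
    x0,x1,y0,y1=box
    A=cv2.imread(a)[y0-m:y1+m,x0-m:x1+m]; B=cv2.imread(b)[y0:y1,x0:x1]
    f=lambda q:cv2.resize(q,None,fx=5,fy=5,interpolation=cv2.INTER_CUBIC)
    r=cv2.matchTemplate(f(A),f(B),cv2.TM_CCOEFF_NORMED); _,v,_,l=cv2.minMaxLoc(r); print(name,'shift start->now px',m-l[0]/5,m-l[1]/5,v)
for s in ('3','4'):
    sh('pics/top0.png',f'pics/top{s}.png',(284,296,243,253),'top')
    sh('pics/side0.png',f'pics/side{s}.png',(299,312,226,242),'sideR'); sh('pics/side0.png',f'pics/side{s}.png',(184,196,224,238),'sideL')
```

```text
top shift start->now px 0.20000000000000018 0.20000000000000018 0.9846031665802002
sideR shift start->now px 0.0 0.0 0.97972172498703
sideL shift start->now px 0.0 0.0 0.9960402250289917
top shift start->now px 0.0 0.20000000000000018 0.9757177233695984
sideR shift start->now px 0.0 0.0 0.9799501895904541
sideL shift start->now px 0.0 0.0 0.9960312247276306
```

Call:
{"fn": "carry_out", "kwargs": {
  "targets": [
    [[0,20.1,1.5],[0,0,0]],
    [[0,20.1,1],[0,0,0]],
    [[0,20.1,0],[0,0,0]],
    [[0,20.1,0],[0,0,0]],
    [[0,20.2,0],[0,0,0]],
    [[0,0,0],[0,0,0]],
    [[0,0,0],[0,0,0]]
  ]
}}

```text
time_s: 12.25
tool_pos: [0.499, 0.0433, 0.1003]
tool_rot: [-90.0, -0.0, 122.0]
force: [0.2, -0.1, -0.1]
grip_width: 0.0872
```

Run:
```python
from h import *
o=st(); print(np.round(o['effort'],2))
```

```text
t 12.25 pos [0.499  0.0433 0.1003] rot [-8.9980e+01 -4.0000e-02  1.2196e+02] q [ 50.2  15.  -64.1 110.7  15.1  63.4 102. ] F [ 0.17 -0.12 -0.13] g 0.0872
[ 3.000e-02 -2.439e+01 -6.440e+00 -2.661e+01  9.000e-02  1.200e-01
 -2.000e-02]
```

Call:
{"fn": "carry_out", "kwargs": {
  "targets": [
    [[0,0,0],[0,0,0]],
    [[0,0,0],[0,0,0]],
    [[0,0,0],[0,0,0]],
    [[0,0,0],[0,0,0]],
    [[0,0,0],[0,0,0]],
    [[0,0,0],[0,0,0]],
    [[0,0,0],[0,0,0]]
  ],
  "jaw": 0,
  "squeeze": 25
}}

```text
time_s: 12.95
tool_pos: [0.499, 0.044, 0.1005]
tool_rot: [-90.0, 0.0, 122.0]
force: [-1.0, 0.1, 2.4]
grip_width: 0.0556
```

Call:
{"fn": "carry_out", "kwargs": {
  "targets": [
    [[0,-3,0],[0,0,0]],
    [[0,-8,0],[0,0,0]],
    [[0,-12,0],[0,0,0]],
    [[0,-12,0],[0,0,0]],
    [[0,-5,0],[0,0,0]],
    [[0,0,0],[0,0,0]],
    [[0,0,0],[0,0,0]],
    [[0,0,0],[0,0,0]]
  ]
}}

```text
time_s: 13.75
tool_pos: [0.4985, 0.0437, 0.1398]
tool_rot: [-90.0, -0.0, 122.0]
force: [0.5, 0.4, -1.8]
grip_width: 0.0553
```

```bash
cat >> h.py <<'E'
def weigh():
    L=[]
    for i in range(4):
        o=env.get_obs(); L.append([o['force'][2],o['effort'][1],o['effort'][3],o['tool_pos'][2]]); env.read_camera('top')
    L=np.array(L); print('Fz',np.round(L[:,0],2),'mean',L[:,0].mean().round(2),'eff',L[:,1:3].mean(0).round(2),'z',L[:,3].mean().round(4))
E
python3 - <<'E'
from h import *
o=st(); weigh(); save('side6',env.read_camera('side'))
E
```

```text
t 13.75 pos [0.4985 0.0437 0.1398] rot [-8.9960e+01 -2.0000e-02  1.2201e+02] q [ 53.   11.5 -65.9 108.3  11.3  67.4 105.1] F [ 0.47  0.38 -1.78] g 0.0553
Fz [-1.78 -1.56 -1.61 -1.7 ] mean -1.66 eff [-22.93 -29.8 ] z 0.1398
```

View pics/side6.png

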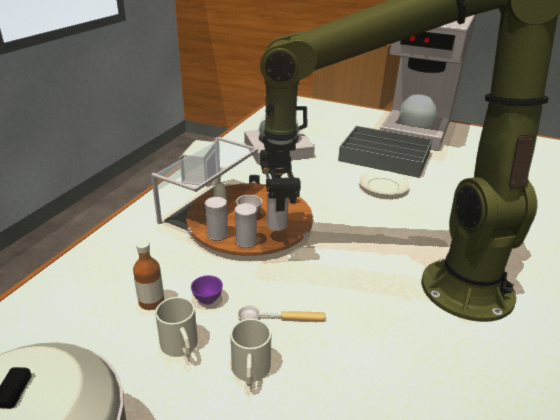

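Call:
{"fn": "carry_out", "kwargs": {
  "targets": [
    [[0,5,0],[0,0,0]],
    [[0,12,0],[0,0,0]],
    [[0,12,0],[0,0,0]],
    [[0,7,0],[0,0,0]],
    [[0,3,0],[0,0,0]],
    [[0,1,0],[0,0,0]],
    [[0,0,0],[0,0,0]],
    [[0,0,0],[0,0,0]]
  ]
}}

```text
time_s: 14.8
tool_pos: [0.4983, 0.0443, 0.1006]
tool_rot: [-89.9, -0.0, 122.0]
force: [-4.6, 0.9, 4.5]
grip_width: 0.0555
```

Call:
{"fn": "carry_out", "kwargs": {
  "targets": [
    [[0,0,0],[0,0,0]],
    [[0,0,0],[0,0,0]],
    [[0,0,0],[0,0,0]],
    [[0,0,0],[0,0,0]],
    [[0,0,0],[0,0,0]],
    [[0,-8,0],[0,0,0]],
    [[0,-20,0],[0,0,0]],
    [[0,-25,0],[0,0,0]],
    [[0,-25,0],[0,0,0]],
    [[0,-12,0],[0,0,0]]
  ],
  "jaw": 1
}}

```text
time_s: 15.8
tool_pos: [0.5001, 0.0442, 0.1927]
tool_rot: [-90.1, 0.1, 122.0]
force: [0.3, -0.4, 0.5]
grip_width: 0.0868
```

Run:
```python
from h import *
o=st(); save('side7',env.read_camera('side'))
rows(o['tool_pos'],o['tool_rot'][2],[((.564,.0995,.19),113,4)])
rows(o['tool_pos'],o['tool_rot'][2],[((.564,.0995,.19),113,4),((.564,.0995,.100),113,5)])
```

```text
t 15.8 pos [0.5001 0.0442 0.1927] rot [-90.14   0.14 122.03] q [ 56.2   7.2 -67.6 104.5   7.   72.7 108.8] F [ 0.3  -0.42  0.45] g 0.0868
[[[3.2,0.7,-20.9],[0,2.3,0]],[[4.1,0.6,-20.7],[0,2.2,0]],[[4.9,0.7,-20.5],[0,2.3,0]],[[5.7,0.7,-20.3],[0,2.2,0]]] 

end [563.9  99.5 190. ] 113.0
[[[3.2,0.7,-20.9],[0,2.3,0]],[[4.1,0.6,-20.7],[0,2.2,0]],[[4.9,0.7,-20.5],[0,2.3,0]],[[5.7,0.7,-20.3],[0,2.2,0]],[[0,18,0],[0,0,0]],[[0,18,0],[0,0,0]],[[0,18,0],[0,0,0]],[[0,18,0],[0,0,0]],[[0,18,0],[0,0,0]]] 

end [563.9  99.5 100. ] 113.0
```

View pics/side7.png

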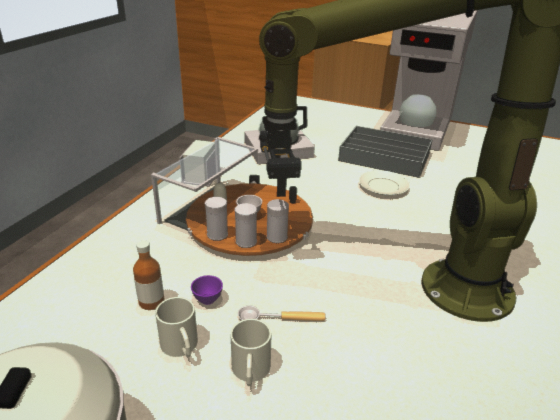

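The first tin is back upright and weighed about 1.7 N. The middle tin is next.

Call:
{"fn": "carry_out", "kwargs": {
  "targets": [
    [[3.2,0.7,-20.9],[0,2.3,0]],
    [[4.1,0.6,-20.7],[0,2.2,0]],
    [[4.9,0.7,-20.5],[0,2.3,0]],
    [[5.7,0.7,-20.3],[0,2.2,0]],
    [[0,0,0],[0,0,0]],
    [[0,18,0],[0,0,0]],
    [[0,18,0],[0,0,0]],
    [[0,18,0],[0,0,0]],
    [[0,18,0],[0,0,0]],
    [[0,18,0],[0,0,0]],
    [[0,0,0],[0,0,0]]
  ]
}}

```text
time_s: 16.95
tool_pos: [0.5606, 0.0981, 0.0946]
tool_rot: [-89.7, -0.1, 113.0]
force: [-0.3, 1.0, 0.5]
grip_width: 0.0871
```

Call:
{"fn": "carry_out", "kwargs": {
  "targets": [
    [[0,0,0],[0,0,0]],
    [[0,0,0],[0,0,0]],
    [[0,0,0],[0,0,0]],
    [[0,0,0],[0,0,0]],
    [[0,0,0],[0,0,0]],
    [[0,0,0],[0,0,0]],
    [[0,0,0],[0,0,0]]
  ],
  "jaw": 0,
  "squeeze": 25
}}

```text
time_s: 17.65
tool_pos: [0.563, 0.0993, 0.098]
tool_rot: [-90.0, 0.0, 113.0]
force: [0.2, -0.1, 2.0]
grip_width: 0.0554
```

Call:
{"fn": "carry_out", "kwargs": {
  "targets": [
    [[0,-3,0],[0,0,0]],
    [[0,-8,0],[0,0,0]],
    [[0,-12,0],[0,0,0]],
    [[0,-12,0],[0,0,0]],
    [[0,-5,0],[0,0,0]],
    [[0,0,0],[0,0,0]],
    [[0,0,0],[0,0,0]],
    [[0,0,0],[0,0,0]]
  ]
}}

```text
time_s: 18.45
tool_pos: [0.5624, 0.0989, 0.137]
tool_rot: [-89.9, -0.0, 113.0]
force: [0.5, -0.1, -3.6]
grip_width: 0.0556
```

Run:
```python
from h import *
o=st(); weigh(); save('side8',env.read_camera('side'))
```

```text
t 18.45 pos [0.5624 0.0989 0.137 ] rot [-89.95  -0.   113.01] q [ 37.8  23.  -61.2  99.2  21.3  70.6  84.3] F [ 0.47 -0.06 -3.64] g 0.0556
Fz [-3.64 -3.4  -4.2  -3.55] mean -3.7 eff [-36.4  -29.71] z 0.137
```

View pics/side8.png

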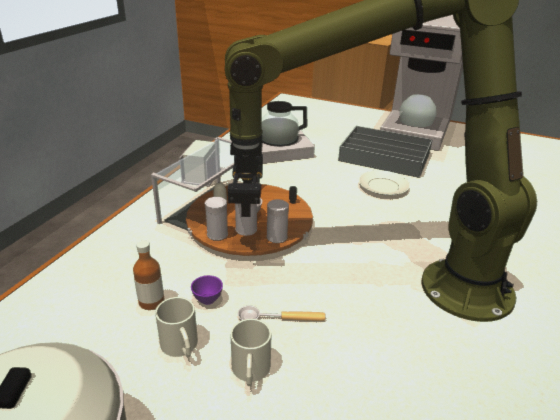

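3.7 N for this one. I'll set it down and weigh the third as well.

Call:
{"fn": "carry_out", "kwargs": {
  "targets": [
    [[0,5,0],[0,0,0]],
    [[0,12,0],[0,0,0]],
    [[0,12,0],[0,0,0]],
    [[0,7,0],[0,0,0]],
    [[0,3,0],[0,0,0]],
    [[0,1,0],[0,0,0]],
    [[0,0,0],[0,0,0]],
    [[0,0,0],[0,0,0]]
  ]
}}

```text
time_s: 19.5
tool_pos: [0.5622, 0.0991, 0.0981]
tool_rot: [-89.9, 0.0, 113.0]
force: [-4.4, -1.9, 7.2]
grip_width: 0.0557
```

Call:
{"fn": "carry_out", "kwargs": {
  "targets": [
    [[0,0,0],[0,0,0]],
    [[0,0,0],[0,0,0]],
    [[0,0,0],[0,0,0]],
    [[0,0,0],[0,0,0]],
    [[0,0,0],[0,0,0]],
    [[0,-8,0],[0,0,0]],
    [[0,-20,0],[0,0,0]],
    [[0,-25,0],[0,0,0]],
    [[0,-25,0],[0,0,0]],
    [[0,-14,0],[0,0,0]],
    [[0,0,0],[0,0,0]]
  ],
  "jaw": 1
}}

```text
time_s: 20.6
tool_pos: [0.5641, 0.0996, 0.1917]
tool_rot: [-90.2, 0.1, 113.0]
force: [-0.8, 0.9, -0.0]
grip_width: 0.0868
```

Run:
```python
from h import *
o=st(); save('side9',env.read_camera('side'));save('top9',env.read_camera('top'));save('wrist9',env.read_camera('wrist'))
rows(o['tool_pos'],o['tool_rot'][2],[((.6495,.103,.20),84,6)])
```

```text
t 20.6 pos [0.5641 0.0996 0.1917] rot [-9.0210e+01  8.0000e-02  1.1301e+02] q [ 39.5  20.1 -63.1  95.4  18.5  75.7  86.3] F [-0.83  0.87 -0.02] g 0.0868
[[[-5,-1.4,-13.3],[0,4.8,0]],[[-4,-1.4,-13.7],[0,4.9,0]],[[-2.7,-1.3,-14],[0,4.8,0]],[[-1.5,-1.4,-14.2],[0,4.8,0]],[[-0.4,-1.4,-14.2],[0,4.9,0]],[[0.9,-1.4,-14.3],[0,4.8,0]]] 

end [649.5 103.  200. ] 84.0
```

View pics/side9.png

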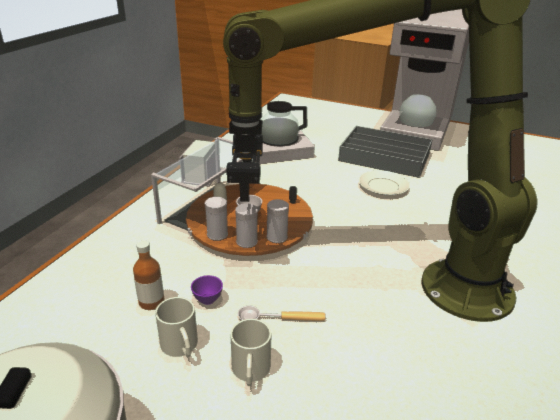

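View pics/wrist9.png

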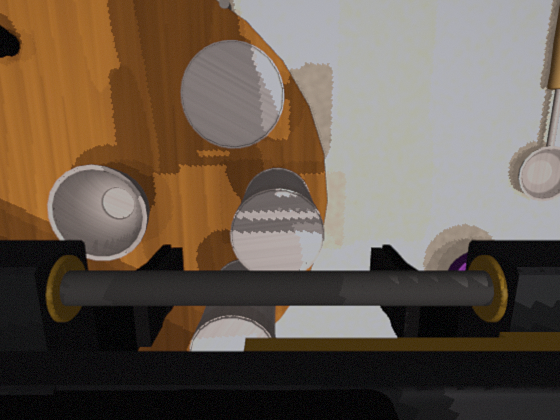

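Call:
{"fn": "carry_out", "kwargs": {
  "targets": [
    [[-5,-1.4,-13.3],[0,4.8,0]],
    [[-4,-1.4,-13.7],[0,4.9,0]],
    [[-2.7,-1.3,-14],[0,4.8,0]],
    [[-1.5,-1.4,-14.2],[0,4.8,0]],
    [[-0.4,-1.4,-14.2],[0,4.9,0]],
    [[0.9,-1.4,-14.3],[0,4.8,0]],
    [[0,0,0],[0,0,0]],
    [[0,0,0],[0,0,0]]
  ]
}}

```text
time_s: 21.55
tool_pos: [0.6473, 0.1027, 0.1963]
tool_rot: [-89.8, 0.0, 84.1]
force: [0.6, 0.5, 0.4]
grip_width: 0.0871
```

Run:
```python
from h import *
o=st(); save('wrist10',env.read_camera('wrist'))
```

```text
t 21.55 pos [0.6473 0.1027 0.1963] rot [-8.985e+01  2.000e-02  8.415e+01] q [ 26.6  28.6 -52.7  82.8  22.7  79.9  57.5] F [0.59 0.45 0.43] g 0.0871
```

View pics/wrist10.png

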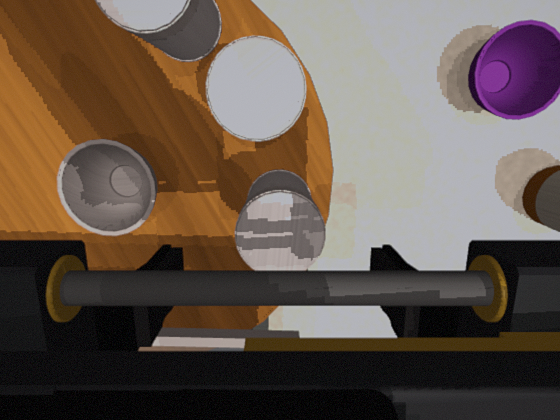

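Call:
{"fn": "carry_out", "kwargs": {
  "targets": [
    [[0,10,0],[0,0,0]],
    [[0,15,0],[0,0,0]],
    [[0,18,0],[0,0,0]],
    [[0,18,0],[0,0,0]],
    [[0,16,0],[0,0,0]],
    [[0,10,0],[0,0,0]],
    [[0,6,0],[0,0,0]],
    [[0,0,0],[0,0,0]],
    [[0,0,0],[0,0,0]]
  ]
}}

```text
time_s: 22.5
tool_pos: [0.6486, 0.1028, 0.1053]
tool_rot: [-90.0, -0.0, 84.0]
force: [0.1, 0.1, 0.6]
grip_width: 0.087
```

Call:
{"fn": "carry_out", "kwargs": {
  "targets": [
    [[0,0,0],[0,0,0]],
    [[0,0,0],[0,0,0]],
    [[0,0,0],[0,0,0]],
    [[0,0,0],[0,0,0]],
    [[0,0,0],[0,0,0]],
    [[0,0,0],[0,0,0]],
    [[0,0,0],[0,0,0]]
  ],
  "jaw": 0,
  "squeeze": 25
}}

```text
time_s: 23.2
tool_pos: [0.6484, 0.1029, 0.1051]
tool_rot: [-90.0, -0.0, 84.0]
force: [0.4, 0.5, 1.1]
grip_width: 0.0551
```

Call:
{"fn": "carry_out", "kwargs": {
  "targets": [
    [[0,-3,0],[0,0,0]],
    [[0,-8,0],[0,0,0]],
    [[0,-12,0],[0,0,0]],
    [[0,-12,0],[0,0,0]],
    [[0,-5,0],[0,0,0]],
    [[0,0,0],[0,0,0]],
    [[0,0,0],[0,0,0]],
    [[0,0,0],[0,0,0]]
  ]
}}

```text
time_s: 24.0
tool_pos: [0.6479, 0.1023, 0.1442]
tool_rot: [-89.9, 0.0, 84.0]
force: [-0.4, 0.6, -1.3]
grip_width: 0.0553
```

Run:
```python
from h import *
o=st(); weigh(); save('side11',env.read_camera('side'))
```

```text
t 24.0 pos [0.6479 0.1023 0.1442] rot [-8.995e+01  3.000e-02  8.402e+01] q [ 26.3  30.6 -51.6  86.4  24.4  74.8  56.2] F [-0.41  0.65 -1.3 ] g 0.0553
Fz [-1.3  -2.8  -2.26 -1.92] mean -2.07 eff [-48.75 -28.98] z 0.1442
```

View pics/side11.png

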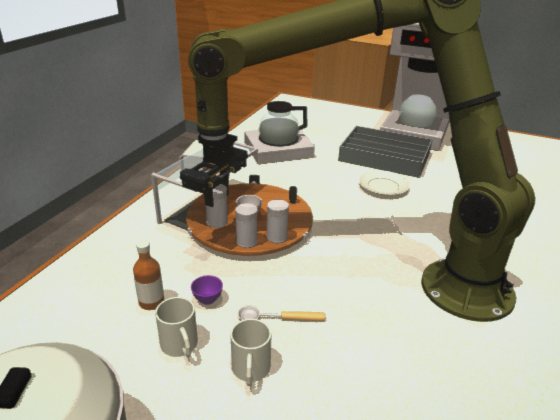

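Third tin: about 2.1 N, so the middle tin (3.7 N) is heaviest. I'll set this one down and go back for it.

Call:
{"fn": "carry_out", "kwargs": {
  "targets": [
    [[0,5,0],[0,0,0]],
    [[0,12,0],[0,0,0]],
    [[0,12,0],[0,0,0]],
    [[0,7,0],[0,0,0]],
    [[0,3,0],[0,0,0]],
    [[0,1,0],[0,0,0]],
    [[0,0,0],[0,0,0]],
    [[0,0,0],[0,0,0]]
  ]
}}

```text
time_s: 25.05
tool_pos: [0.6485, 0.1024, 0.105]
tool_rot: [-90.0, 0.0, 84.0]
force: [-0.6, -0.7, 1.6]
grip_width: 0.0554
```

Call:
{"fn": "carry_out", "kwargs": {
  "targets": [
    [[0,0,0],[0,0,0]],
    [[0,0,0],[0,0,0]],
    [[0,0,0],[0,0,0]],
    [[0,0,0],[0,0,0]],
    [[0,0,0],[0,0,0]],
    [[0,-8,0],[0,0,0]],
    [[0,-20,0],[0,0,0]],
    [[0,-25,0],[0,0,0]],
    [[0,-25,0],[0,0,0]],
    [[0,-12,0],[0,0,0]],
    [[0,0,0],[0,0,0]]
  ],
  "jaw": 1
}}

```text
time_s: 26.15
tool_pos: [0.6493, 0.1031, 0.1971]
tool_rot: [-90.2, -0.0, 84.0]
force: [-0.2, -0.3, -0.2]
grip_width: 0.0871
```

Run:
```python
from h import *
o=st(); save('side12',env.read_camera('side'))
rows(o['tool_pos'],o['tool_rot'][2],[((.5635,.099,.19),113,6)])
```

```text
t 26.15 pos [0.6493 0.1031 0.1971] rot [-9.021e+01 -5.000e-02  8.402e+01] q [ 26.7  28.5 -52.7  82.8  22.8  79.6  57.4] F [-0.22 -0.32 -0.16] g 0.0871
[[[-2.2,1.2,14.2],[0,-4.8,0]],[[-1,1.2,14.2],[0,-4.9,0]],[[0.3,1.2,14.3],[0,-4.8,0]],[[1.4,1.2,14.3],[0,-4.8,0]],[[2.7,1.1,14.1],[0,-4.8,0]],[[3.8,1.2,13.8],[0,-4.9,0]]] 

end [563.5  99.  190. ] 113.0
```

View pics/side12.png

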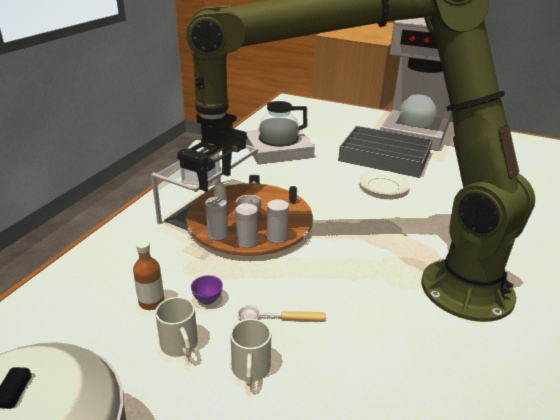

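Call:
{"fn": "carry_out", "kwargs": {
  "targets": [
    [[-2.2,1.2,14.2],[0,-4.8,0]],
    [[-1,1.2,14.2],[0,-4.9,0]],
    [[0.3,1.2,14.3],[0,-4.8,0]],
    [[1.4,1.2,14.3],[0,-4.8,0]],
    [[2.7,1.1,14.1],[0,-4.8,0]],
    [[3.8,1.2,13.8],[0,-4.9,0]],
    [[0,0,0],[0,0,0]],
    [[0,0,0],[0,0,0]],
    [[0,0,0],[0,0,0]]
  ]
}}

```text
time_s: 27.1
tool_pos: [0.5628, 0.0981, 0.1873]
tool_rot: [-90.0, -0.0, 112.9]
force: [0.1, 0.0, 0.2]
grip_width: 0.0871
```

Call:
{"fn": "carry_out", "kwargs": {
  "targets": [
    [[0,10,0],[0,0,0]],
    [[0,15,0],[0,0,0]],
    [[0,18,0],[0,0,0]],
    [[0,18,0],[0,0,0]],
    [[0,15,0],[0,0,0]],
    [[0,8,0],[0,0,0]],
    [[0,4,0],[0,0,0]],
    [[0,0,0],[0,0,0]],
    [[0,0,0],[0,0,0]]
  ]
}}

```text
time_s: 28.0
tool_pos: [0.5629, 0.0987, 0.1003]
tool_rot: [-90.1, 0.0, 113.0]
force: [0.2, -0.2, 0.2]
grip_width: 0.0869
```

Call:
{"fn": "carry_out", "kwargs": {
  "targets": [
    [[0,0,0],[0,0,0]],
    [[0,0,0],[0,0,0]],
    [[0,0,0],[0,0,0]],
    [[0,0,0],[0,0,0]],
    [[0,0,0],[0,0,0]],
    [[0,0,0],[0,0,0]],
    [[0,0,0],[0,0,0]],
    [[0,0,0],[0,0,0]]
  ],
  "jaw": 0,
  "squeeze": 30
}}

```text
time_s: 28.8
tool_pos: [0.5624, 0.0987, 0.0998]
tool_rot: [-90.0, -0.0, 113.0]
force: [0.1, 0.7, 1.1]
grip_width: 0.0558
```

Call:
{"fn": "carry_out", "kwargs": {
  "targets": [
    [[0,-3,0],[0,0,0]],
    [[0,-8,0],[0,0,0]],
    [[0,-15,0],[0,0,0]],
    [[0,-20,0],[0,0,0]],
    [[0,-22,0],[0,0,0]],
    [[0,-22,0],[0,0,0]],
    [[0,-22,0],[0,0,0]],
    [[0,-20,0],[0,0,0]],
    [[0,-15,0],[0,0,0]],
    [[0,-8,0],[0,0,0]],
    [[0,-3,0],[0,0,0]]
  ]
}}

```text
time_s: 29.9
tool_pos: [0.5626, 0.0985, 0.2586]
tool_rot: [-90.1, 0.0, 113.0]
force: [0.6, 0.2, -3.9]
grip_width: 0.0555
```

Call:
{"fn": "carry_out", "kwargs": {
  "targets": [
    [[0,0,0],[0,0,0]],
    [[0,0,0],[0,0,0]],
    [[0,0,0],[0,0,0]],
    [[0,0,0],[0,0,0]],
    [[0,0,0],[0,0,0]]
  ]
}}

```text
time_s: 30.4
tool_pos: [0.5622, 0.0984, 0.2573]
tool_rot: [-90.0, -0.0, 113.0]
force: [0.4, -0.1, -2.5]
grip_width: 0.0558
```

Run:
```python
from h import *
o=st(); weigh(); save('side13',env.read_camera('side')); save('top13',env.read_camera('top'))
def sh(a,b,box,name,m=4):
    x0,x1,y0,y1=box
    A=cv2.imread(a)[y0-m:y1+m,x0-m:x1+m]; B=cv2.imread(b)[y0:y1,x0:x1]
    f=lambda q:cv2.resize(q,None,fx=5,fy=5,interpolation=cv2.INTER_CUBIC)
    r=cv2.matchTemplate(f(A),f(B),cv2.TM_CCOEFF_NORMED); _,v,_,l=cv2.minMaxLoc(r); print(name,m-l[0]/5,m-l[1]/5,v)
sh('pics/top0.png','pics/top13.png',(284,296,243,253),'top')
sh('pics/side0.png','pics/side13.png',(299,312,226,242),'sideR'); sh('pics/side0.png','pics/side13.png',(184,196,224,238),'sideL')
```

```text
t 30.4 pos [0.5622 0.0984 0.2573] rot [-8.9960e+01 -1.0000e-02  1.1302e+02] q [ 40.9  17.5 -64.5  90.1  15.9  82.6  88.4] F [ 0.44 -0.06 -2.46] g 0.0558
Fz [-2.46 -3.9  -3.49 -3.44] mean -3.32 eff [-32.21 -32.11] z 0.2575
top 2.2 4.0 0.013920888304710388
sideR -3.2 -4.0 0.7151974439620972
sideL 0.0 0.0 0.9960192441940308
```

View pics/side13.png

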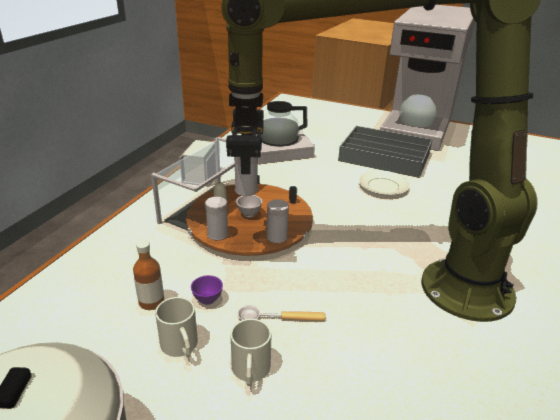

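View pics/top13.png

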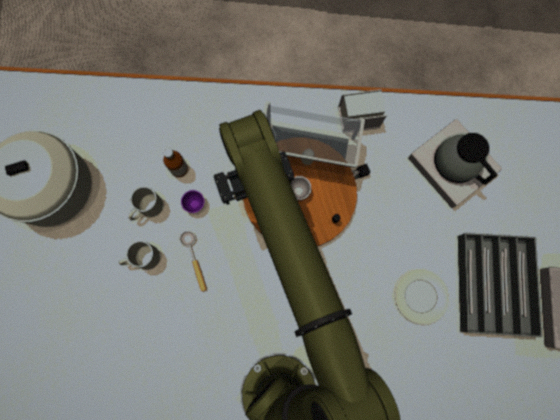

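Run:
```python
import cv2,numpy as np
r=[cv2.resize(cv2.imread(f'pics/side{s}.png')[150:260,180:330],None,fx=2.6,fy=2.6,interpolation=cv2.INTER_CUBIC) for s in (4,13)]
cv2.imwrite('pics/cmp13.png',np.hstack(r))
```

```text
(no output)
```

View pics/cmp13.png

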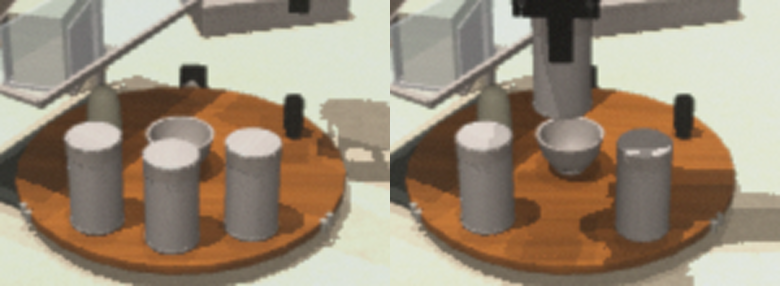

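Pins, knob, bowl, shaker and the other two tins are where they were. The right-hand pin is only in shadow, and the held tin hangs upright. Handing in.

```bash
python3 -c "
from h import *
st(); print(env.sign_off())"
```

```text
t 30.7 pos [0.5624 0.0985 0.2577] rot [-90.     0.   113.02] q [ 40.9  17.5 -64.5  90.   15.9  82.6  88.4] F [ 0.01 -0.82 -4.19] g 0.0557
the job is handed in; nothing more can be done
None
```

I turned the turntable a third of a turn by its knob to the next stop, then lifted each tin 4 cm to weigh it. I handed the job in at 30.7 s still holding the heaviest, the middle tin.

- **Weights:** the middle tin pulled down with about 3.7 N (0.37 kg). The other two read about 1.7 N and 2.1 N, and each went back where it had stood.
- **Held tin:** it hangs upright and still, its foot about 158 mm above the turntable.
- **Turntable at its stop:** after the turn, the rim pins were within 0.2 px of their starting places. In the last pictures the left-hand pin still matched, with no shift.
- **Other things:** in the last side view the other two tins are standing, and the bowl, shaker and knob look unmoved from just after the turn.

**Checks that failed or disagreed:**
- In the last pictures the pin check did not work in the top view, because the arm hid the pin. It matched poorly on the right-hand pin in the side view, which I put down to the arm's shadow; by eye that pin had not moved.
- Force readings were noisy, up to about 1.5 N between single samples. The held tin averaged 3.3 N on the last weighing, still clearly the heaviest.
- Working out the turn from the knob's position gave 117 to 120 degrees depending on the camera. The pins were the better measure.

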